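# Set three panel rests to height

## Task

Get the three panel rests ready to carry a panel level: with your fingertips press the round-headed post down first, then the square one, then the narrow oblong one, until the top of each head stands about 20 mm above its wooden block. Press lightly from above and no deeper than that; do not lift the rests or shift them from where they are set out. Leave everything else on the bench alone.

Things in the scene. Friction and masses are not known exactly. Their poses are not given: they have to be found in the camera images.
- rest_round: Panel rest with the round disc head, 42 mm across: a loose plywood block (74 x 74 mm) on a steel foot plate (80 x 80 mm), block top 50 mm above the bench, 0.9 kg in all; an upright 18 mm steel post carries the black plastic head above its centre. Origin: centre of the underside, z up. Nothing else tells the three rests apart; any may stand in any of the three places
- post_round (a joint): How far the post of the round-headed rest has been pushed down, m: the head's flat top stands 0.044 minus this above the block's top (20 mm at 0.024); starts between 0 and 0.010, bottoms at 0.036. No spring: stiff by friction, it moves at about 4 N and stays where it is left
- round_top (a point): Centre of the flat top of the round disc head, 42 mm across (head 7 mm thick); goes down with the post
- rest_square: Panel rest with the square head, 36 x 36 mm: a loose plywood block (74 x 74 mm) on a steel foot plate (80 x 80 mm), block top 50 mm above the bench, 0.9 kg in all; an upright 18 mm steel post carries the black plastic head above its centre. Origin: centre of the underside, z up. Nothing else tells the three rests apart; any may stand in any of the three places
- post_square (a joint): How far the post of the square-headed rest has been pushed down, m: the head's flat top stands 0.044 minus this above the block's top (20 mm at 0.024); starts between 0 and 0.010, bottoms at 0.036. No spring: stiff by friction, it moves at about 4 N and stays where it is left
- square_top (a point): Centre of the flat top of the square head, 36 x 36 mm (head 7 mm thick); goes down with the post
- rest_bar: Panel rest with the narrow oblong head, 18 mm (its x) by 66 mm (its y): a loose plywood block (74 x 74 mm) on a steel foot plate (80 x 80 mm), block top 50 mm above the bench, 0.9 kg in all; an upright 18 mm steel post carries the black plastic head above its centre. Origin: centre of the underside, z up. Nothing else tells the three rests apart; any may stand in any of the three places
- post_bar (a joint): How far the post of the bar-headed rest has been pushed down, m: the head's flat top stands 0.044 minus this above the block's top (20 mm at 0.024); starts between 0 and 0.010, bottoms at 0.036. No spring: stiff by friction, it moves at about 4 N and stays where it is left
- bar_top (a point): Centre of the flat top of the narrow oblong head, 18 mm (its x) by 66 mm (its y) (head 7 mm thick); goes down with the post
- sanding_block: Bystander: plain cork sanding block, 68 x 112 x 36 mm high, lying near the middle of the work. Origin: at its underside
- screw_tin: Bystander: open tin of screws, 75 mm across, 73 mm high. Origin: at its underside
- masking_tape: Bystander: roll of tape lying flat, 100 mm across, 25 mm high. Origin: at its underside
- block_plane: Bystander: small hand plane, 50 x 173 x 65 mm high. Origin: at its underside
Mind the look-alikes: they are no part of the job. Leave any blue or yellow look-alike of the rest_round alone.

How it is judged:
By the outcome, as a careful person would: the job done as asked, in the order asked, and still so for the second after the job is handed in, with the robot touching nothing.
It also fails if it takes over 56 s, if anything falls off the work surface, if the arm or the gripper's body presses on something with over 40 N, if the wrist force passes 120 N, or if a joint passes its speed limit or range.

## Robot

A 6-joint arm with a two-finger parallel gripper is mounted at the origin on the work surface; the furniture and walls round the work are solid. World frame = base frame: x ahead of the robot, y to its left, z up, the work surface at z = 0. Lengths are in m, angles in degrees, forces in N, time in s.
With the tool pointing down it reaches from about 0.3 to 0.75 m from the base axis. Payload 8.5 kg.
Tool frame: the origin (TCP) lies at the very end of the fingers, on their centre line; the grasp point (between the pads) lies 19 mm behind it; y points along the fingers, z is the direction in which the jaws open and shut, and the axes are right-handed (so a half turn about y gives the same grasp; the last joint's range is limited). The gripper opens to 85 mm and grips with 20 to 120 N. Pads are 22 mm wide; open, the fingers measure 114 mm over their backs; the gripper's body (76 mm by 85 mm) begins 54 mm behind the grasp point. The pads swing forward as they close: fully open they stand 13 mm farther back than shut.
Start: joints at [51.664, 21.807, 74.336, -0, 83.858, -12.336], TCP at [0.241, 0.494, 0.231] pointing down, gripper open.
Joint ranges: [-178.18, 178.18], [-50.72, 133.34], [12.68, 142.11], [-81.47, 261.47], [9.98, 163.14], [-165.26, 165.26]. Speed limits (degrees/s): [136.94, 136.94, 180, 180, 180, 180].

## Interface

Orientations are given as a 3x3 rotation matrix whose columns are the frame's x, y, z axes.
In Python, from rig import env gives the robot as it stands. The module is installed in compiled form; this text tells all that it offers.
- The arm moves only by the tool servo_tool, never from a script. Its argument "rows" is one flat list of numbers, 7 for each row, row after row: the opening, from 0 (shut) to 1 (fully open), then the shift along the world's x, y, z in m, then the turn, a rotation vector about the world's x, y, z in degrees. A call has 1 to 10 rows; each row shifts and turns the commanded pose from where the row before left it; what a row does not reach is not made up. A row lasts 1/12 s, in which the tool goes at most 41.7 mm and 7.16 degrees, less where a joint would pass 70% of its speed; a pose out of reach is approached as far as the arm can. A call with a gripper value outside its range is refused whole. The fingers move at their own pace and stop on an object; "force" is the grip in N (left out, the last holds). Time passes only in rows, so rows that do not move let the fingers close. It gives the time, the measured TCP pose, the force and the opening at its end, in the units of the state.
- env.observe(): the state, without advancing time (a new reading comes with each control period).
- env.get_image(name): name is "scene" or "top" or "wrist"; returns the picture (420x560x3 uint8, red, green, blue); there is no depth.
- env.camera_model(name): a dict with "camera_matrix" (3x3 intrinsics, pixels), "R" (3x3) and "t" (3): a world point X has camera coordinates R X + t; the wrist camera has in their place "mount" (4x4, takes a point from camera to tool coordinates, whose origin is the TCP and whose axes are the tool frame's). Camera axes: x right, y down, z forward; pixel columns grow to the right and rows downward; lengths in m; the calibration is good to about 2 mm. A picture is of the moment at which its call begins: read the wrist's pose just before it. camera_model takes no time and is no camera call.
- env.close_job(): hands the job in, once; it reports no verdict.
The state is a dict: "time_s": time; "q": joint angles; "qvel": joint speeds; "joint_efforts": joint torques, N m; "position": TCP position; "tool_rot": TCP orientation; "ft_force": force on the tool from outside, world axes, zero at the start; "wrist_torque": the same for the moment, N m; "grip_width": finger opening in m.
Only numpy, scipy, OpenCV 4.12 (cv2) and the standard library are available. Lean on these libraries where they do the work, as an engineer would, in place of code of your own. Each camera call takes 0.05 s, during which the arm holds its last target.

## Working session

There is one attempt and no reset: what is moved stays moved. The work goes in short steps, Python scripts to look and compute and a tool call to move; the robot and the scene stay as the last step left them, time stands still between calls to the robot, and variables do not carry over. Pictures are saved under pics/ and viewed, and the job is handed in when it is done.

Besides the shell and the picture viewer there is one more tool, called by a JSON object that holds its "name" and its "arguments", one argument or row to a line. servo_tool: Moves the arm, as the interface text tells. Its arguments: {"type":"object","properties":{"rows":{"type":"array","items":{"type":"number"}},"force":{"type":"number"}},"required":["rows"]}

```bash
mkdir -p pics; python3 - <<'E'
from rig import env
import cv2,numpy as np
s=env.observe();print({k:np.round(v,3).tolist() for k,v in s.items()})
for n in("scene","top","wrist"):
    im=env.get_image(n);cv2.imwrite(f"pics/{n}0.png",im[:,:,::-1])
    m=env.camera_model(n);print(n,{k:np.round(v,4).tolist() for k,v in m.items()})
E
```

```text
{'time_s': 0.0, 'q': [51.664, 21.843, 74.386, -0.001, 83.858, -12.336], 'qvel': [-0.015, -0.011, -0.042, 0.078, -0.169, -0.037], 'joint_efforts': [-0.001, -44.847, -23.127, -0.0, 0.005, -0.0], 'position': [0.241, 0.494, 0.231], 'tool_rot': [[0.899, -0.001, 0.438], [-0.438, -0.001, 0.899], [-0.0, -1.0, -0.001]], 'ft_force': [-0.249, -0.061, -0.271], 'wrist_torque': [0.031, -0.011, -0.036], 'grip_width': 0.086}
scene {'camera_matrix': [[405.8434, 0.0, 281.802], [0.0, 405.8434, 210.0279], [0.0, 0.0, 1.0]], 'R': [[0.7753, -0.6315, -0.0117], [-0.4162, -0.4968, -0.7616], [0.4751, 0.5953, -0.648]], 't': [-0.3967, 0.2542, 0.995]}
top {'camera_matrix': [[497.2967, 0.0, 280.9094], [0.0, 497.2967, 207.6545], [0.0, 0.0, 1.0]], 'R': [[0.0281, -0.9995, -0.0112], [-0.9938, -0.0267, -0.1076], [0.1072, 0.0142, -0.9941]], 't': [-0.0592, 0.484, 1.2634]}
wrist {'camera_matrix': [[299.7678, 0.0, 282.2348], [0.0, 299.7678, 210.1379], [0.0, 0.0, 1.0]], 'mount': [[0.001, 0.9631, 0.2691, -0.0683], [0.0017, -0.2691, 0.9631, -0.1419], [1.0, -0.0005, -0.0019, -0.0009], [0.0, 0.0, 0.0, 1.0]]}
```

View pics/scene0.png

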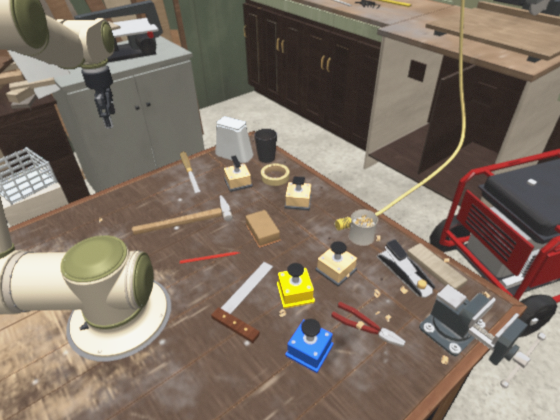

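View pics/top0.png

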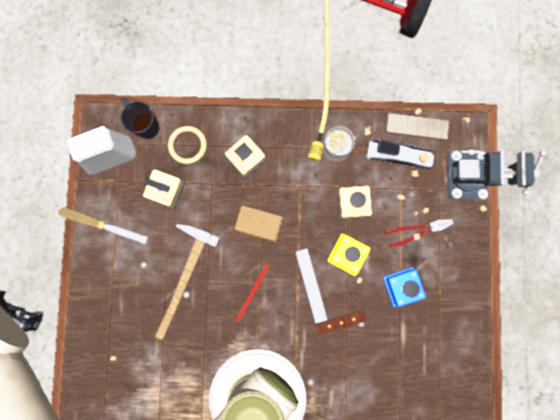

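View pics/wrist0.png

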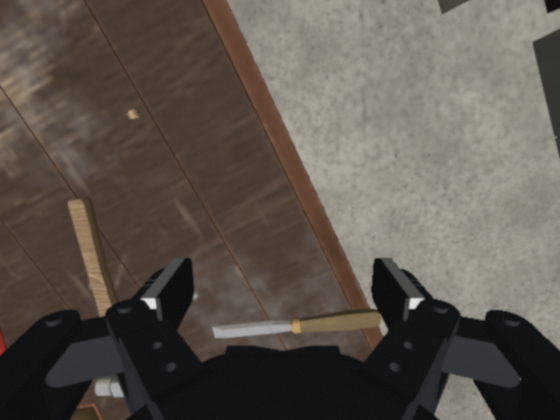

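Candidates in the top view: the plain wooden round-headed rest at (357,200), the yellow look-alike at (350,254), the blue one at (405,288), the square head at (246,152) and the bar head at (158,187). By the description I choose the plain plywood ones. Next, close crops to check.

```bash
python3 - <<'E'
import cv2,numpy as np
t=cv2.imread("pics/top0.png");s=cv2.imread("pics/scene0.png")
def c(im,u,v,r=25,k=5.2): return cv2.resize(im[v-r:v+r,u-r:u+r],(260,260),interpolation=cv2.INTER_CUBIC)
a=np.hstack([c(t,357,200),c(t,246,153),c(t,160,187)])
b=np.hstack([c(s,338,258),c(s,298,190),c(s,237,172)])
cv2.imwrite("pics/crop0.png",np.vstack([a,b]))
E
```

```text
(no output)
```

View pics/crop0.png

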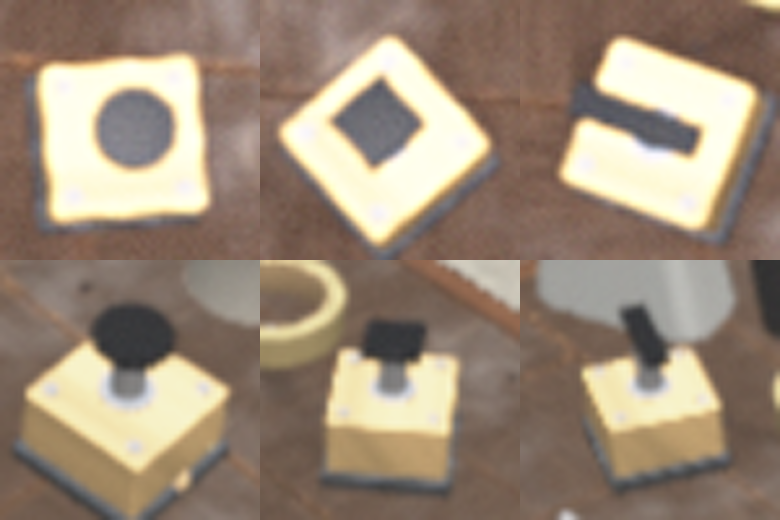

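```bash
cat > h.py <<'E'
from rig import env
import numpy as np
def ray(n,u,v,z):
    m=env.camera_model(n);K=np.array(m["camera_matrix"]);R=np.array(m["R"]);t=np.array(m["t"])
    d=R.T@np.linalg.inv(K)@[u,v,1];c=-R.T@t
    return c+d*(z-c[2])/d[2]
def proj(n,X):
    m=env.camera_model(n);p=np.array(m["camera_matrix"])@(np.array(m["R"])@X+m["t"]);return p[:2]/p[2]
E
python3 - <<'E'
from h import *
f=lambda cx,cy,u,v:((cx+.5)/5.2-.5+u-25,(cy+.5)/5.2-.5+v-25)
o={'round':((135,128),(124,138),(357,200),(133,72),(338,258),(127,142)),
'square':((118,122),(125,140),(246,153),(135,75),(298,190),(132,130)),
'bar':((118,120),(138,135),(160,187),(124,73),(237,172),(131,128))}
for k,(h,b,o1,hs,o2,bs) in o.items():
    print(k,"block top@.05",ray("top",*f(*b,*o1),.05)[:2].round(4),"scene",ray("scene",*f(*bs,*o2),.05)[:2].round(4))
    for z in(.084,.09,.094):
        print(z,ray("top",*f(*h,*o1),z)[:2].round(4),ray("scene",*f(*hs,*o2),z)[:2].round(4))
for n,p in dict(tin=(340,142),white=(100,150),mug=(140,120),plane=(400,153)).items(): print(n,ray("top",*p,.06)[:2].round(3))
E
```

```text
round block top@.05 [ 0.5045 -0.2353] scene [ 0.4989 -0.2437]
0.084 [ 0.5052 -0.2358] [ 0.5102 -0.233 ]
0.09 [ 0.5044 -0.235 ] [ 0.5056 -0.2369]
0.094 [ 0.5039 -0.2344] [ 0.5026 -0.2395]
square block top@.05 [0.6179 0.051 ] scene [0.6175 0.048 ]
0.084 [0.6193 0.0516] [0.6251 0.0547]
0.09 [0.618 0.051] [0.6196 0.0485]
0.094 [0.6171 0.0506] [0.616  0.0444]
bar block top@.05 [0.5263 0.2619] scene [0.5264 0.2571]
0.084 [0.5285 0.2631] [0.5323 0.2686]
0.09 [0.5276 0.2615] [0.5276 0.2607]
0.094 [0.527  0.2604] [0.5244 0.2555]
tin [ 0.655 -0.193]
white [0.618 0.422]
mug [0.699 0.323]
plane [ 0.63  -0.346]
```

{"name": "servo_tool", "arguments": {
  "rows": [0,0.013,-0.036,0,0,0,0,0,0.013,-0.036,0,0,0,0,0,0.013,-0.036,0,0,0,0,0,0.013,-0.036,0,0,0,0,0,0.013,-0.036,0,0,0,0,0,0.013,-0.036,0,0,0,0,0,0.013,-0.036,0,0,0,0,0,0.013,-0.036,0,0,0,0,0,0.013,-0.036,0,0,0,0,0,0.013,-0.036,0,0,0,0],
  "force": 30
}}

```text
time_s: 0.98
position: [0.3712, 0.1326, 0.2314]
tool_rot: [[0.899, 0.0, 0.438], [-0.438, 0.0, 0.899], [0.0, -1.0, 0.0]]
ft_force: [1.2, 0.6, -0.1]
grip_width: 0.0001
```

{"name": "servo_tool", "arguments": {
  "rows": [0,0.0133,-0.0367,0,0,0,0,0,0.0133,-0.0367,0,0,0,0,0,0.0133,-0.0367,0,0,0,0,0,0.0133,-0.0367,0,0,0,0,0,0.0133,-0.0367,0,0,0,0,0,0.0133,-0.0367,0,0,0,0,0,0.0133,-0.0367,0,0,0,0,0,0.0133,-0.0367,0,0,0,0,0,0.0133,-0.0367,0,0,0,0,0,0.0133,-0.0367,0,0,0,0]
}}

```text
time_s: 1.82
position: [0.5043, -0.2346, 0.2311]
tool_rot: [[0.899, -0.0, 0.439], [-0.439, 0.0, 0.899], [-0.001, -1.0, 0.0]]
ft_force: [1.2, 1.0, 0.3]
grip_width: -0.0001
```

{"name": "servo_tool", "arguments": {
  "rows": [0,0,0,-0.035,0,0,0,0,0,0,-0.035,0,0,0,0,0,0,-0.03,0,0,0,0,0,0,-0.01,0,0,0,0,0,0,0,0,0,0,0,0,0,0,0,0,0]
}}

```text
time_s: 2.32
position: [0.5046, -0.2329, 0.1223]
tool_rot: [[0.899, 0.001, 0.438], [-0.438, -0.001, 0.899], [0.001, -1.0, -0.0]]
ft_force: [-0.4, -0.5, 0.0]
grip_width: 0.0
```

```bash
python3 - <<'E'
from h import *
import cv2
s=env.observe();print(s["position"],s["ft_force"])
ims=[env.get_image(n)[:,:,::-1] for n in("scene","top","wrist")]
a=cv2.resize(ims[0][200:300,290:390],(400,400),interpolation=cv2.INTER_CUBIC)
b=cv2.resize(ims[1][150:250,307:407],(400,400),interpolation=cv2.INTER_CUBIC)
cv2.imwrite("pics/r1.png",np.hstack([a,b]));cv2.imwrite("pics/w1.png",ims[2])
E
```

```text
[ 0.50458236 -0.23289945  0.12229411] [-0.37196276 -0.53758412  0.00664425]
```

View pics/r1.png

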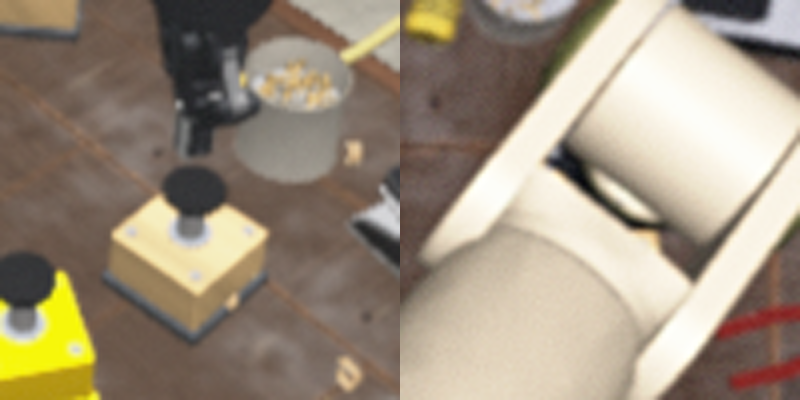

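View pics/w1.png

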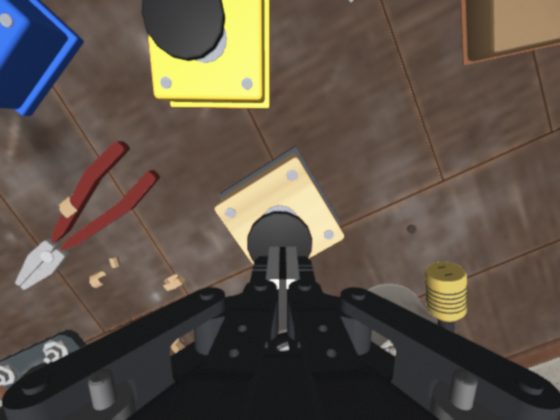

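The fingertips (scene crop 195,152) hang above the plain round head (195,190). The wrist view shows the head at about (280,242). Checking the aim with the wrist camera.

```bash
cat >> h.py <<'E'
def wray(u,v,z,s=None):
    s=s or env.observe();m=env.camera_model("wrist");M=np.array(m["mount"]);K=np.array(m["camera_matrix"]);R=np.array(s["tool_rot"])
    c=R@M[:3,3]+s["position"];d=R@M[:3,:3]@np.linalg.inv(K)@[u,v,1]
    return c+d*(z-c[2])/d[2]
E
python3 - <<'E'
from h import *
for z in(.084,.088,.092):print(wray(279.5,242,z).round(4))
c=np.array([wray(*p,.05) for p in((215,209),(299,156),(343,236))]);print(c.round(4),(c[0]+c[2])/2, np.linalg.norm(c[1]-c[0]),np.linalg.norm(c[1]-c[2]))
E
```

```text
[ 0.507  -0.2376  0.084 ]
[ 0.5056 -0.2368  0.088 ]
[ 0.5042 -0.2361  0.092 ]
[[ 0.4744 -0.2755  0.05  ]
 [ 0.4665 -0.2027  0.05  ]
 [ 0.536  -0.1982  0.05  ]] [ 0.50518585 -0.23683396  0.05      ] 0.07325233632272023 0.06956269044935173
```

{"name": "servo_tool", "arguments": {
  "rows": [0,0,-0.003,-0.01,0,0,0,0,0,0,-0.01,0,0,0,0,0,0,-0.004,0,0,0,0,0,0,-0.002,0,0,0,0,0,0,-0.002,0,0,0,0,0,0,-0.002,0,0,0,0,0,0,-0.002,0,0,0]
}}

```text
time_s: 3.05
position: [0.5041, -0.2357, 0.0895]
tool_rot: [[0.899, 0.0, 0.438], [-0.438, -0.0, 0.899], [0.0, -1.0, -0.0]]
ft_force: [-1.0, 1.2, 4.1]
grip_width: -0.0003
```

{"name": "servo_tool", "arguments": {
  "rows": [0,0,0,-0.002,0,0,0,0,0,0,-0.002,0,0,0,0,0,0,-0.002,0,0,0]
}}

```text
time_s: 3.3
position: [0.5042, -0.2357, 0.0834]
tool_rot: [[0.899, 0.0, 0.438], [-0.438, -0.0, 0.899], [0.0, -1.0, -0.0]]
ft_force: [-1.0, 0.4, 3.5]
grip_width: -0.0004
```

{"name": "servo_tool", "arguments": {
  "rows": [0,0,0,-0.002,0,0,0,0,0,0,-0.002,0,0,0,0,0,0,0,0,0,0]
}}

```text
time_s: 3.55
position: [0.5041, -0.2357, 0.0789]
tool_rot: [[0.899, -0.0, 0.438], [-0.438, 0.0, 0.899], [-0.0, -1.0, 0.0]]
ft_force: [-0.1, 0.1, 0.0]
grip_width: 0.0002
```

{"name": "servo_tool", "arguments": {
  "rows": [0,0,0,-0.002,0,0,0,0,0,0,-0.002,0,0,0,0,0,0,-0.002,0,0,0,0,0,0,-0.001,0,0,0,0,0,0,-0.001,0,0,0,0,0,0,0,0,0,0]
}}

```text
time_s: 4.05
position: [0.5041, -0.2357, 0.0711]
tool_rot: [[0.899, -0.0, 0.438], [-0.438, 0.0, 0.899], [-0.0, -1.0, 0.0]]
ft_force: [0.5, 0.3, 0.3]
grip_width: 0.0001
```

{"name": "servo_tool", "arguments": {
  "rows": [0,0,0,0,0,0,0,0,0,0,0,0,0,0]
}}

```text
time_s: 4.22
position: [0.504, -0.2356, 0.0711]
tool_rot: [[0.899, -0.0, 0.438], [-0.438, 0.0, 0.899], [-0.0, -1.0, 0.0]]
ft_force: [0.2, 0.2, 0.3]
grip_width: 0.0
```

{"name": "servo_tool", "arguments": {
  "rows": [0,0,0,-0.001,0,0,0,0,0,0,0,0,0,0]
}}

```text
time_s: 4.38
position: [0.504, -0.2356, 0.0703]
tool_rot: [[0.899, -0.0, 0.438], [-0.438, 0.0, 0.899], [-0.0, -1.0, -0.0]]
ft_force: [-0.4, 0.4, 0.5]
grip_width: 0.0001
```

{"name": "servo_tool", "arguments": {
  "rows": [0,0,0,0.01,0,0,0,0,0,0,0.03,0,0,0,0,0,0,0.03,0,0,0,0,0,0,0.03,0,0,0,0,0,0,0,0,0,0]
}}

```text
time_s: 4.8
position: [0.5059, -0.2369, 0.1767]
tool_rot: [[0.899, 0.008, 0.438], [-0.438, -0.006, 0.899], [0.01, -1.0, -0.002]]
ft_force: [0.4, -0.1, -0.0]
grip_width: 0.0003
```

```bash
python3 - <<'E'
from h import *
import cv2
s=env.observe();print(s["position"],s["tool_rot"])
ims=[env.get_image(n)[:,:,::-1] for n in("scene","wrist")]
a=cv2.resize(ims[0][225:295,300:370],(400,400),interpolation=cv2.INTER_CUBIC)
b=cv2.resize(ims[1][140:340,180:380],(400,400),interpolation=cv2.INTER_CUBIC)
cv2.imwrite("pics/r2.png",np.hstack([a,b]))
for z in(.066,.068,.07,.072,.074): print(z,(proj("scene",[.5045,-.236,z])-[300,225])*400/70)
E
```

```text
[ 0.50593593 -0.23692722  0.17666691] [[ 0.89883068  0.00844484  0.43821468]
 [-0.43817266 -0.00640759  0.89886799]
 [ 0.01039869 -0.99994381 -0.00205904]]
0.066 [210.78741337 159.82740229]
0.068 [211.12411967 156.76654628]
0.07 [211.46165799 153.69812684]
0.072 [211.8000314 150.6221159]
0.074 [212.139243   147.53848526]
```

View pics/r2.png

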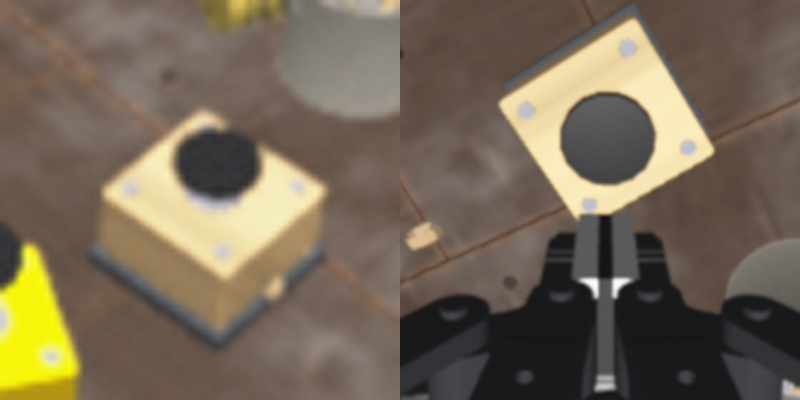

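```bash
python3 - <<'E'
from h import *
s={"position":np.array([.50594,-.23693,.17667]),"tool_rot":env.observe()["tool_rot"]}
f=lambda x,y:((x-400)/2+180,y/2+140)
c=np.array([wray(*f(*p),.05,s) for p in((499,103),(634,15),(714,151))])
print((c[0]+c[2])/2,np.linalg.norm(c[1]-c[0]),np.linalg.norm(c[1]-c[2]))
for z in(.066,.068,.07,.072,.074):
  e=[wray(*f(*p),z,s) for p in((560,139),(656,139),(608,92),(608,186))]
  print(z,wray(*f(608,139),z,s),np.linalg.norm(e[0]-e[1]),np.linalg.norm(e[2]-e[3]))
# scene: block top corners
g=lambda x,y:(300+(x+.5)*70/400-.5,225+(y+.5)*70/400-.5)
c=np.array([ray("scene",*g(*p),.05) for p in((102,190),(206,108),(328,190),(228,279))]);print(c.mean(0))
X=c.mean(0)
for z in(.066,.068,.07,.072,.074):X[2]=z;print(z,(proj("scene",X)-[300,225]+.5)*400/70-.5)
E
```

```text
[ 0.5066465  -0.23728675  0.05      ] 0.072843021621728 0.07313438019284496
0.066 [ 0.50773263 -0.23770264  0.066     ] 0.04196762271754027 0.042693680016527506
0.068 [ 0.50722635 -0.23746376  0.068     ] 0.04163507644817892 0.04235538055862493
0.07 [ 0.50672007 -0.23722488  0.07      ] 0.04130253017881756 0.04201708110072237
0.072 [ 0.50621379 -0.236986    0.072     ] 0.04096998390945623 0.041678781642819705
0.074 [ 0.50570751 -0.23674711  0.074     ] 0.04063743764009492 0.04134048218491714
[ 0.50470523 -0.23917783  0.05      ]
0.066 [218.46799252 165.90312417]
0.068 [218.81185538 162.84162604]
0.07 [219.15656938 159.77254992]
0.072 [219.5021377  156.69586765]
0.074 [219.84856351 153.61155093]
```

The wrist parallax, head size and scene all agree that the round head's top is at z ≈ 0.070. Next is the square, moving along y first to stay clear of the hose nozzle.

{"name": "servo_tool", "arguments": {
  "rows": [0,0,0.0358,0,0,0,0,0,0,0.0358,0,0,0,0,0,0,0.0358,0,0,0,0,0,0,0.0358,0,0,0,0,0,0.02,0.0358,0,0,0,0,0,0.02,0.0358,0,0,0,0,0,0.02,0.0358,0,0,0,0,0,0.02,0.0358,0,0,0,0,0,0.017,0,0,0,0,0,0,0.017,0,0,0,0,0]
}}

```text
time_s: 5.73
position: [0.6182, 0.0532, 0.1688]
tool_rot: [[0.9, -0.003, 0.435], [-0.435, 0.0, 0.9], [-0.003, -1.0, -0.001]]
ft_force: [0.3, -0.1, 0.0]
grip_width: 0.0002
```

{"name": "servo_tool", "arguments": {
  "rows": [0,0,0,0,0,0,0,0,0,0,-0.03,0,0,0,0,0,0,0,0,0,0,0,0,0,0,0,0,0]
}}

```text
time_s: 6.07
position: [0.6166, 0.0506, 0.1387]
tool_rot: [[0.899, -0.005, 0.439], [-0.439, 0.001, 0.899], [-0.005, -1.0, -0.002]]
ft_force: [0.2, -0.4, 1.0]
grip_width: -0.0001
```

```bash
python3 - <<'E'
from h import *
import cv2
s=env.observe();print(s["position"],s["tool_rot"])
im=env.get_image("wrist")[:,:,::-1]
cv2.imwrite("pics/w3.png",cv2.resize(im[110:310,180:380],(600,600),interpolation=cv2.INTER_CUBIC))
E
```

```text
[0.61664506 0.05057875 0.13874533] [[ 8.98593975e-01 -5.09180363e-03  4.38751571e-01]
 [-4.38754769e-01  5.30611537e-04  8.98606683e-01]
 [-4.80833541e-03 -9.99986896e-01 -1.75724880e-03]]
```

View pics/w3.png

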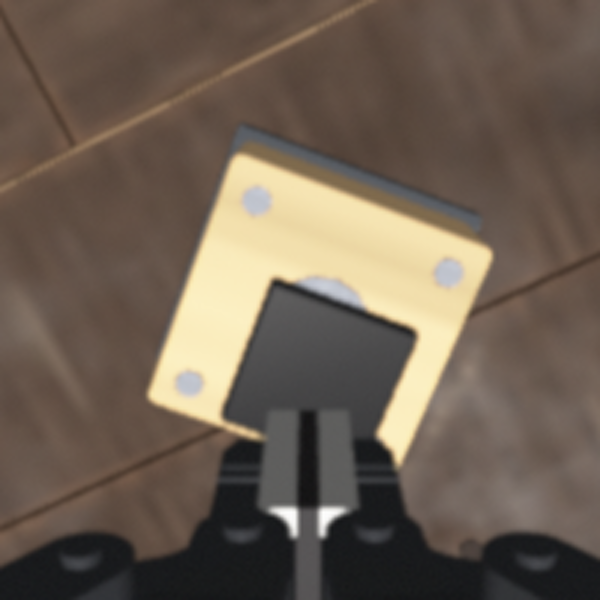

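```bash
python3 - <<'E'
from h import *
f=lambda x,y:((x+.5)/3-.5+180,(y+.5)/3-.5+110)
c=np.array([wray(*f(*p),.05) for p in((148,398),(236,152),(494,250))]);print((c[0]+c[2])/2)
for z in(.086,.09,.094):
  e=[wray(*f(*p),z) for p in((223,415),(274,280),(415,332))];print(z,(e[0]+e[2])/2,np.linalg.norm(e[0]-e[1]),np.linalg.norm(e[1]-e[2]))
E
```

```text
[0.6208218  0.05005065 0.05      ]
0.086 [0.6213744  0.04968015 0.086     ] 0.03492396490278751 0.034364198678391356
0.09 [0.62004109 0.05029061 0.09      ] 0.03421223740114015 0.033663878845303585
0.094 [0.61870779 0.05090108 0.094     ] 0.033500509899492846 0.03296355901221574
```

The square head is at wrist crop (319,373), which gives (0.620, 0.050) with its top at about z 0.086–0.09. Descending.

{"name": "servo_tool", "arguments": {
  "rows": [0,0.0025,0,-0.015,0,0,0,0,0,0,-0.015,0,0,0,0,0,0,-0.01,0,0,0,0,0,0,0,0,0,0]
}}

```text
time_s: 6.45
position: [0.6198, 0.0506, 0.0992]
tool_rot: [[0.899, -0.003, 0.439], [-0.439, 0.0, 0.899], [-0.003, -1.0, -0.001]]
ft_force: [0.3, 0.3, -0.5]
grip_width: -0.0
```

{"name": "servo_tool", "arguments": {
  "rows": [0,0,0,-0.002,0,0,0,0,0,0,-0.002,0,0,0,0,0,0,-0.002,0,0,0,0,0,0,-0.002,0,0,0,0,0,0,-0.002,0,0,0]
}}

```text
time_s: 6.87
position: [0.6207, 0.0507, 0.0906]
tool_rot: [[0.899, 0.001, 0.438], [-0.438, -0.0, 0.899], [0.001, -1.0, 0.0]]
ft_force: [0.4, -0.4, -0.1]
grip_width: 0.0
```

{"name": "servo_tool", "arguments": {
  "rows": [0,0,0,-0.002,0,0,0,0,0,0,-0.002,0,0,0,0,0,0,-0.002,0,0,0]
}}

```text
time_s: 7.12
position: [0.6207, 0.0507, 0.0846]
tool_rot: [[0.899, 0.001, 0.438], [-0.438, -0.0, 0.899], [0.001, -1.0, 0.0]]
ft_force: [-0.4, 0.3, 2.8]
grip_width: 0.0001
```

{"name": "servo_tool", "arguments": {
  "rows": [0,0,0,-0.002,0,0,0,0,0,0,-0.002,0,0,0,0,0,0,-0.002,0,0,0,0,0,0,-0.002,0,0,0,0,0,0,-0.002,0,0,0,0,0,0,-0.002,0,0,0,0,0,0,-0.001,0,0,0,0,0,0,0,0,0,0]
}}

```text
time_s: 7.78
position: [0.6206, 0.0507, 0.0709]
tool_rot: [[0.899, -0.0, 0.438], [-0.438, 0.0, 0.899], [-0.0, -1.0, -0.0]]
ft_force: [0.6, 0.7, 0.6]
grip_width: 0.0001
```

{"name": "servo_tool", "arguments": {
  "rows": [0,0,0,-0.0008,0,0,0,0,0,0,0,0,0,0]
}}

```text
time_s: 7.95
position: [0.6206, 0.0507, 0.0704]
tool_rot: [[0.899, -0.0, 0.438], [-0.438, -0.0, 0.899], [-0.0, -1.0, -0.0]]
ft_force: [1.1, -0.7, 0.8]
grip_width: 0.0002
```

{"name": "servo_tool", "arguments": {
  "rows": [0,0,0,0.01,0,0,0,0,0,0,0.03,0,0,0,0,0,0,0.03,0,0,0,0,0,0,0.03,0,0,0,0,0,0,0,0,0,0,0,0,0,0,0,0,0,0,0,0,0,0,0,0]
}}

```text
time_s: 8.53
position: [0.6201, 0.0507, 0.17]
tool_rot: [[0.899, -0.001, 0.438], [-0.438, 0.0, 0.899], [-0.001, -1.0, -0.0]]
ft_force: [-0.2, 0.6, -0.5]
grip_width: 0.0001
```

```bash
python3 - <<'E'
from h import *
import cv2
s=env.observe();print(s["position"])
im=env.get_image("wrist")[:,:,::-1]
cv2.imwrite("pics/w4.png",cv2.resize(im[110:310,180:380],(600,600),interpolation=cv2.INTER_CUBIC))
E
```

```text
[0.62009678 0.05074475 0.17003222]
```

View pics/w4.png

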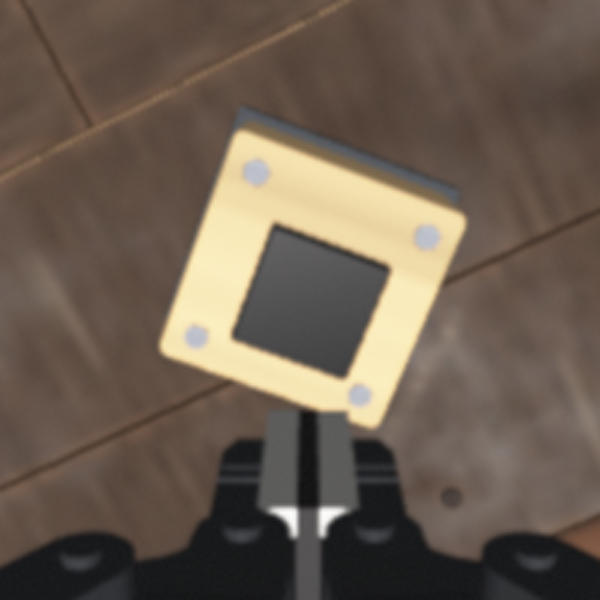

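```bash
python3 - <<'E'
from h import *
f=lambda x,y:((x+.5)/3-.5+180,(y+.5)/3-.5+110)
print(wray(*f(311,281.5),.05))
for z in(.066,.068,.07,.072,.074):print(z,wray(*f(311,302),z))
E
```

```text
[0.61811191 0.05108879 0.05      ]
0.066 [0.61984636 0.05022604 0.066     ]
0.068 [0.61934644 0.05046777 0.068     ]
0.07 [0.61884652 0.05070949 0.07      ]
0.072 [0.6183466  0.05095122 0.072     ]
0.074 [0.61784669 0.05119294 0.074     ]
```

{"name": "servo_tool", "arguments": {
  "rows": [0,-0.0155,0.035,0,0,0,0,0,-0.0155,0.035,0,0,0,0,0,-0.0155,0.035,0,0,0,0,0,-0.0155,0.035,0,0,0,0,0,-0.0155,0.035,0,0,0,0,0,-0.0155,0.035,0,0,0,0,0,0,0,-0.03,0,0,0,0,0,0,0,0,0,0,0,0,0,0,0,0,0,0,0,0,0,0,0,0]
}}

```text
time_s: 9.42
position: [0.5282, 0.2599, 0.1407]
tool_rot: [[0.898, -0.001, 0.439], [-0.439, -0.0, 0.898], [-0.0, -1.0, -0.001]]
ft_force: [0.5, -0.7, -0.2]
grip_width: 0.0001
```

```bash
python3 - <<'E'
from h import *
import cv2
s=env.observe();print(s["position"],s["ft_force"])
im=env.get_image("wrist")[:,:,::-1]
cv2.imwrite("pics/w5.png",cv2.resize(im[110:310,180:380],(600,600),interpolation=cv2.INTER_CUBIC))
E
```

```text
[0.52817018 0.25986299 0.1407008 ] [ 0.53265766 -0.71633457 -0.22433889]
```

View pics/w5.png

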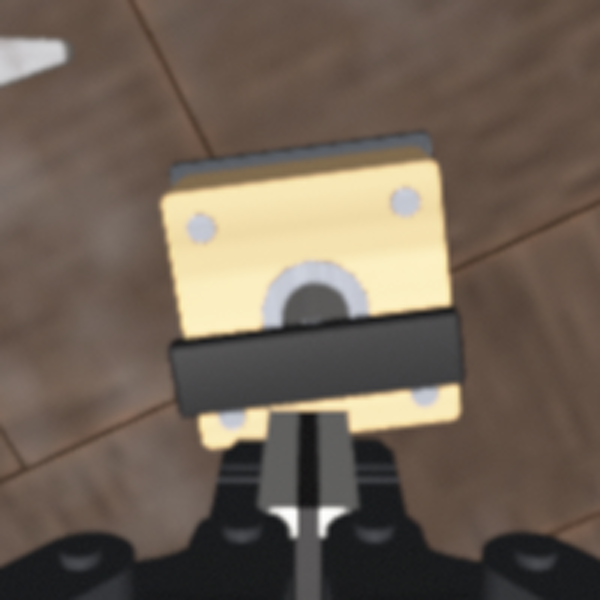

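```bash
python3 - <<'E'
from h import *
f=lambda x,y:((x+.5)/3-.5+180,(y+.5)/3-.5+110)
c=np.array([wray(*f(*p),.05) for p in((162,195),(440,162),(461,418),(204,447))]);print(c.mean(0))
for z in(.086,.09,.094):
  e=[wray(*f(*p),z) for p in((170,348),(457,312),(463,382),(182,413))];print(z,np.mean(e,0),np.linalg.norm(e[0]-e[1]),np.linalg.norm(e[1]-e[2]))
E
```

```text
[0.52840288 0.26102509 0.05      ]
0.086 [0.53055855 0.25979274 0.086     ] 0.06643455144399928 0.017149471830585118
0.09 [0.52926056 0.26038645 0.09      ] 0.0650857372813035 0.016801287791029428
0.094 [0.52796257 0.26098015 0.094     ] 0.06373692311860786 0.01645310375147363
```

The bar's centre is at wrist crop (318,364), which gives (0.5287, 0.2605) with its top at about z 0.09. The tool is already within 1 mm of that, so I go down.

{"name": "servo_tool", "arguments": {
  "rows": [0,0.0005,0.0005,-0.015,0,0,0,0,0,0,-0.015,0,0,0,0,0,0,-0.01,0,0,0,0,0,0,0,0,0,0]
}}

```text
time_s: 9.8
position: [0.5279, 0.2602, 0.0992]
tool_rot: [[0.898, -0.003, 0.44], [-0.44, -0.001, 0.898], [-0.002, -1.0, -0.002]]
ft_force: [0.0, 0.1, -1.1]
grip_width: -0.0002
```

{"name": "servo_tool", "arguments": {
  "rows": [0,0,0,-0.002,0,0,0,0,0,0,-0.002,0,0,0,0,0,0,-0.002,0,0,0,0,0,0,-0.002,0,0,0,0,0,0,-0.002,0,0,0]
}}

```text
time_s: 10.22
position: [0.5284, 0.2613, 0.091]
tool_rot: [[0.899, 0.001, 0.438], [-0.438, 0.0, 0.899], [0.001, -1.0, 0.001]]
ft_force: [-0.7, -0.6, 3.6]
grip_width: 0.0001
```

{"name": "servo_tool", "arguments": {
  "rows": [0,0,0,-0.002,0,0,0,0,0,0,-0.002,0,0,0,0,0,0,-0.002,0,0,0]
}}

```text
time_s: 10.47
position: [0.5284, 0.2613, 0.0847]
tool_rot: [[0.899, 0.001, 0.438], [-0.438, 0.0, 0.899], [0.001, -1.0, 0.001]]
ft_force: [0.3, 0.5, 3.0]
grip_width: -0.0002
```

{"name": "servo_tool", "arguments": {
  "rows": [0,0,0,-0.002,0,0,0,0,0,0,-0.002,0,0,0,0,0,0,-0.002,0,0,0,0,0,0,-0.002,0,0,0,0,0,0,-0.002,0,0,0,0,0,0,-0.002,0,0,0,0,0,0,-0.001,0,0,0,0,0,0,0,0,0,0]
}}

```text
time_s: 11.13
position: [0.528, 0.2612, 0.0711]
tool_rot: [[0.899, -0.001, 0.438], [-0.438, -0.0, 0.899], [-0.001, -1.0, -0.0]]
ft_force: [1.7, 0.7, 1.2]
grip_width: -0.0002
```

{"name": "servo_tool", "arguments": {
  "rows": [0,0,0,-0.0008,0,0,0,0,0,0,0,0,0,0]
}}

```text
time_s: 11.3
position: [0.5279, 0.2612, 0.0705]
tool_rot: [[0.899, -0.001, 0.438], [-0.438, -0.0, 0.899], [-0.0, -1.0, -0.0]]
ft_force: [1.1, 0.2, 1.7]
grip_width: 0.0
```

Good. Raising up and checking everything.

{"name": "servo_tool", "arguments": {
  "rows": [0,0,0,0.01,0,0,0,0,0,0,0.03,0,0,0,0,0,0,0.03,0,0,0,0,0,0,0.03,0,0,0,0,0,0,0,0,0,0,0,0,0,0,0,0,0,0,0,0,0,0,0,0]
}}

```text
time_s: 11.88
position: [0.5274, 0.2611, 0.1701]
tool_rot: [[0.899, -0.002, 0.438], [-0.438, -0.0, 0.899], [-0.001, -1.0, -0.001]]
ft_force: [-0.6, 0.6, -0.9]
grip_width: 0.0
```

```bash
python3 - <<'E'
from h import *
import cv2
s=env.observe();print(s["position"])
im=env.get_image("wrist")[:,:,::-1];sc=env.get_image("scene")[:,:,::-1]
o=cv2.resize(im[110:310,180:380],(400,400),interpolation=cv2.INTER_CUBIC)
cv2.imwrite("pics/w6.png",np.hstack([o,cv2.resize(sc[140:290,210:360],(400,400),interpolation=cv2.INTER_CUBIC)]))
E
```

```text
[0.52735252 0.26106423 0.1701285 ]
```

View pics/w6.png

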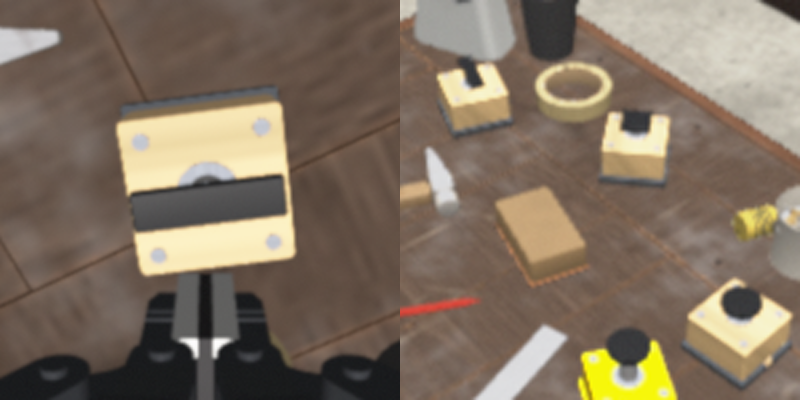

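```bash
python3 - <<'E'
from h import *
f=lambda x,y:(x/2+180,y/2+110)
print(wray(*f(209,190),.05))
for z in(.066,.068,.07,.072,.074):print(z,wray(*f(209.7,204.5),z))
print(env.observe()["ft_force"]);env.close_job()
E
```

```text
[0.52721056 0.26157748 0.05      ]
0.066 [0.52932828 0.26081366 0.066     ]
0.068 [0.52881224 0.26105385 0.068     ]
0.07 [0.52829619 0.26129404 0.07      ]
0.072 [0.52778014 0.26153423 0.072     ]
0.074 [0.52726409 0.26177443 0.074     ]
[ 0.10165819  0.17420485 -0.66101919]
the job is handed in; nothing more can be done
```

I pressed the round, square and narrow oblong posts down in that order with the closed fingertips, and each head now stands about 20 mm above its block. I handed the job in at about 12 s, with the arm raised clear of everything.

- **Depth by the arm:** the fingertips stopped at z = 0.0703, 0.0704 and 0.0705 m, against a target of 0.070 m. The sampled vertical contact force was at most about 4 N.
- **Depth by camera:** the wrist pictures put the round head at about 0.070 m, the square at about 0.073 m and the oblong at about 0.074 m. That method is only good to a few millimetres, so I trusted the fingertip heights, though the last two read slightly high.
- **Positions:** I saw no shift of the three rests beyond measuring error of about 2–3 mm. In the last scene view I saw nothing else disturbed. The crop showed the yellow look-alike but not the blue one, and I did not go near either.

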